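# Run a clay tile along the rail into the corner pocket of a registration board

### The job

With the fingertips, push the rectangular clay tile straight back against the long rail of the plywood board, then slide it along the rail, keeping it against the rail the whole way, until it is fully home in the corner pocket, flush with both the rail and the end stop. The tile must stay flat on the board all the time: do not lift or tip it. Leave the other things alone.

Things in the scene. Friction and masses are not known exactly. Their poses are not given: they have to be found in the camera images.
- board: Plywood registration board lying flat, fixed. Origin at table height; its x points away from the robot, square to the rail; its y runs along the rail towards the pocket. Extends x -130 to +150 mm, y -210 to +210 mm; 18 mm thick, top at z +18. The rail stands on it, and the pocket at the rail's +y end. The tile starts between x -30 and 0, y -140 and -40 mm, the robot's side of the rail.
- rail (a point): Point at the foot of the aluminium rail's face towards the robot, on the board's top, at board x +60, y 0, z +18 mm. The straight rail runs along board y from -210 to +150 mm, is 20 mm wide (x +60 to +80) and stands 14 mm above the board. A tile flush against it has its centre 25 mm in front of the face, at board x +35 mm.
- pocket (a point): Where the centre of the tile's underside lies when home: board x +35, y +100, z +18 mm. Corner pocket of rail, dark wooden end stop (face at y +130, 20 mm thick, x -8 to +80) and dark wooden lip facing the rail (x -8 to +6, y +92 to +130), all 14 mm high. Open towards -y, 54 mm wide, 38 mm deep: the tile at home sticks out 22 mm towards -y.
- tile: The rectangular terracotta tile, 50 mm (its x) by 60 mm (its y) by 18 mm thick, about 0.1 kg (70 to 140 g), loose, lying flat on the board in front of the rail, turned up to 0.5 rad from the rail. Origin: centre of its underside. Its 60 mm side goes along the rail.
- disc: Bystander on the board: round terracotta disc, 42 mm in diameter, 14 mm thick. Origin: centre of its underside.
- jar: Bystander on the board: small glass jar with a white cap, 36 mm in diameter, 48 mm high. Origin: centre of its underside.
- cork: Bystander on the board, behind the rail: cork sanding block, 45 by 75 by 28 mm. Origin: centre of its underside.
- mug: Bystander on the table, left of the board: white mug, 80 mm in diameter, 90 mm high. Origin: centre of its underside.
- brush: Bystander on the table, right of the board: flat brush, 220 mm long, lying flat. Origin: on its length, at the table.
- bottle: Bystander on the table, left of the board: white plastic bottle, 60 mm in diameter, 170 mm high. Origin: centre of its underside.
Not all that is in view belongs to the job. What is shaped like the tile but turquoise or white is not meant.

How it is judged:
On the way:
1. the tile lies flush against the rail (within 3 mm and 0.05 rad), still well short of the pocket (centre at board y below +10 mm) (x of tile in the frame of board between 0.032 and 0.038 m and angle between the y axis of tile and the y axis of board, either way round below 0.05 rad and z of tile in the frame of board below 0.021 m and y of tile in the frame of board below 0.01 m), for 0.1 s.
At the end, for the whole second after the job is handed in: The tile lies flat in the corner pocket at rest, within 3 mm of the rail and within 3 mm of the end stop, its long side within 0.05 rad of the rail (x of tile in the frame of board between 0.032 and 0.038 m and angle between the y axis of tile and the y axis of board, either way round below 0.05 rad and z of tile in the frame of board below 0.021 m and y of tile in the frame of board between 0.097 and 0.103 m and linear speed of tile below 0.01 m/s and angle between tile's own z axis and vertical below 0.05 rad); the robot touches nothing.
It fails at once if the tile is lifted (more than 6 mm off the board) (z of tile in the frame of board above 0.024 m).
It fails at once if the tile is tipped (more than 0.2 rad) (angle between tile's own z axis and vertical above 0.2 rad).
It fails at once if the tile is off the rail on the way to the pocket (past board y = +10 mm and more than 8 mm off the rail or turned by more than 0.2 rad) (y of tile in the frame of board above 0.01 m and (x of tile in the frame of board below 0.027 m or angle between the y axis of tile and the y axis of board, either way round above 0.2 rad)).
It fails at once if another thing is moved by more than 15 mm (distance of any of disc, jar, cork, mug, brush, bottle from where it was at the start of the episode above 0.015 m).
It also fails if it takes over 50 s, if anything falls off the work surface, if the arm or the gripper's body presses on something with over 40 N, if the wrist force passes 120 N, or if a joint passes its speed limit or range.

### The arm

A 6-joint arm with a two-finger parallel gripper is mounted at the origin on the work surface. World frame = base frame: x ahead of the robot, y to its left, z up, the work surface at z = 0. Lengths are in m, angles in rad, forces in N, time in s.
With the tool pointing down it reaches from about 0.375 to 0.9 m from the base axis. Payload 3.1 kg.
Tool frame: the origin (TCP) lies on the centre line of the jaws, within the pads' length; the fingertips stand robot.finger_overhang ahead of it and the grasp point (between the pads) lies 2 mm behind it (robot.finger_overhang is the distance from the TCP to the fingertips, in m); z points along the fingers, y is the direction in which the jaws open and shut (so a half turn about z gives the same grasp; the last joint's range is limited). The gripper opens to 87 mm and grips with 3 to 60 N. Pads are 19 mm wide; open, the fingers measure 117 mm over their backs; the gripper's body (75 mm by 190 mm) begins 51 mm behind the grasp point.
Start: joints at [-1.442, 0.527, 1.433, -0, 1.181, -0.178], TCP at [0.189, -0.596, 0.24] pointing down, gripper open.
Joint ranges: [-3.08, 3.08], [-0.75, 2.2], [0.22, 2.44], [-1.43, 4.57], [0, 2.65], [-2.85, 2.85]. Speed limits (rad/s): [2.79, 2.79, 3.14, 3.14, 3.14, 3.14].

### API

Orientations are given as a unit quaternion [x, y, z, w].
In Python, from rig import robot gives the robot as it stands. The module is installed in compiled form; this text tells all that it offers.
- The arm moves only by the tool step_arm, never from a script. Its arguments are lists of equal length, an entry for each row: "slide": the shift along the tool's x, y, z in mm, a list of three; "twist": the turn about the tool's z in degrees. A call has 1 to 20 rows; each row shifts and turns the commanded pose from where the row before left it, along the tool's axes as they then stand; what a row does not reach is not made up. A row lasts 1/12 s, in which the tool goes at most 41.7 mm and 7.16 degrees, less where a joint would pass 70% of its speed; a pose out of reach is approached as far as the arm can. A call is refused whole if a number of a shift passes 41.7 or a number of a turn 7.16, either way. A call with a gripper value outside its range is refused whole. "jaw" is the finger opening in mm, from 0 to 87, set as the call begins (left out, the last holds). The fingers move at their own pace and stop on an object; "force" is the grip in N (left out, the last holds). Time passes only in rows, so rows that do not move let the fingers close. It gives the time, the measured TCP pose, the force and the opening at its end, in the units of the state.
- robot.get_obs(): the state, without advancing time (a new reading comes with each control period).
- robot.camera(name): name is "scene" or "side" or "wrist"; returns a dict with "color" (480x640x3 uint8, blue, green, red), "depth" (480x640 float32, m along the optical axis (not along the pixel's ray), 0 where there is no reading), "camera_matrix" (3x3 intrinsics, pixels), "origin" and "orientation" of the camera in the world. Camera axes: x right, y down, z forward; pixel columns grow to the right and rows downward; lengths in m; the calibration is good to about 2 mm. A picture is of the moment at which its call begins.
- robot.hand_in(): hands the job in, once; it reports no verdict.
The state is a dict: "time": time; "q": joint angles; "joint_velocities": joint speeds; "joint_torque": joint torques, N m; "position": TCP position; "tool_rot": TCP orientation; "ft_force": force on the tool from outside, world axes, zero at the start; "moment": the same for the moment, N m; "grip_width": finger opening in m.
Only numpy, scipy, OpenCV 4.12 (cv2) and the standard library are available. Lean on these libraries where they do the work, as an engineer would, in place of code of your own. Each camera call takes 0.05 s, during which the arm holds its last target.

## Working session

There is one attempt and no reset: what is moved stays moved. The work goes in short steps, Python scripts to look and compute and a tool call to move; the robot and the scene stay as the last step left them, time stands still between calls to the robot, and variables do not carry over. Pictures are saved under pics/ and viewed, and the job is handed in when it is done.

Besides the shell and the picture viewer there is one more tool, called in YAML: its name, and indented under it one key for each argument. step_arm: Moves the arm, as the interface text tells. Its arguments: {"type":"object","properties":{"slide":{"type":"array","items":{"type":"array","items":{"type":"number"}}},"twist":{"type":"array","items":{"type":"number"}},"jaw":{"type":"number"},"force":{"type":"number"}},"required":["slide","twist"]}

```bash
ls; mkdir -p pics
python3 - <<'E'
from rig import robot
import cv2,numpy as np
o=robot.get_obs(); print(o['position'],o['tool_rot'],o['grip_width'],o['time'],robot.finger_overhang)
for n in ['scene','side','wrist']:
    c=robot.camera(n); cv2.imwrite(f'pics/{n}0.png',c['color']); np.savez(f'{n}0.npz',**c)
    print(n,c['origin'],c['orientation'],np.array(c['camera_matrix']).tolist())
E
```

```text
pics
[ 0.18868921 -0.59511872  0.23857786] [ 9.88257226e-01  1.52795616e-01  2.50449907e-05 -1.07410867e-03] 0.08719183698847495 0.0 0.017
scene [ 1.45937373 -0.42273467  0.69932851] [ 0.73923969  0.48783138 -0.24603076 -0.39371828] [[486.81297636326894, 0.0, 310.87458235354245], [0.0, 486.81297636326894, 241.81730749651817], [0.0, 0.0, 1.0]]
side [0.3842295  0.90789196 0.57483267] [-0.0764675   0.86074892 -0.4996904   0.05977888] [[473.053813516792, 0.0, 321.9158533220193], [0.0, 473.053813516792, 241.623330925007], [0.0, 0.0, 1.0]]
wrist [ 0.26587168 -0.57209831  0.38427724] [ 0.79810286 -0.58406832 -0.08868992  0.11844878] [[417.2540480837134, 0.0, 318.01559204373547], [0.0, 417.2540480837134, 241.93567820622488], [0.0, 0.0, 1.0]]
```

View pics/scene0.png

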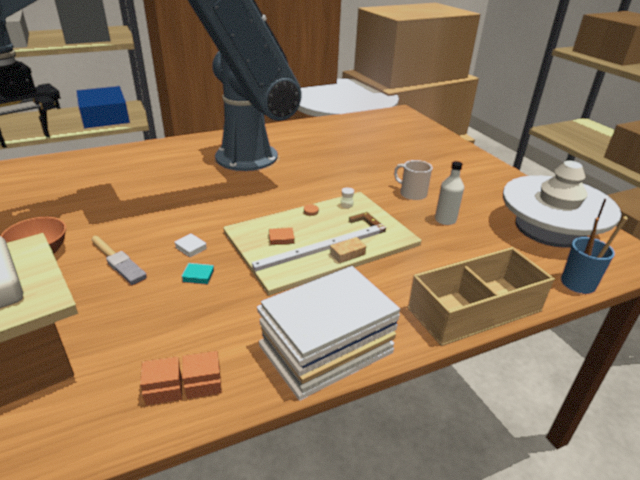

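View pics/side0.png

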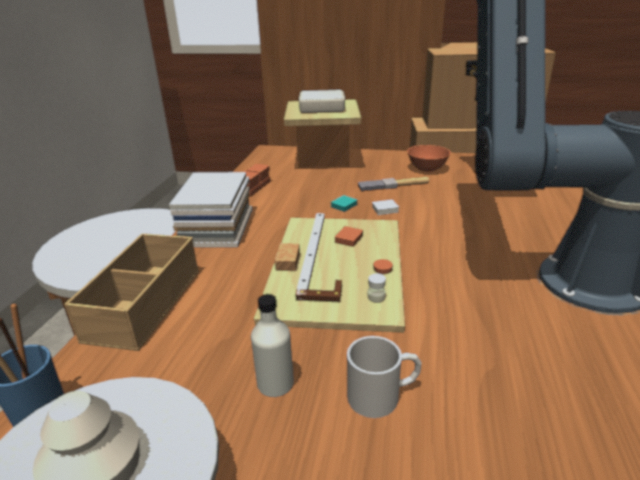

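View pics/wrist0.png

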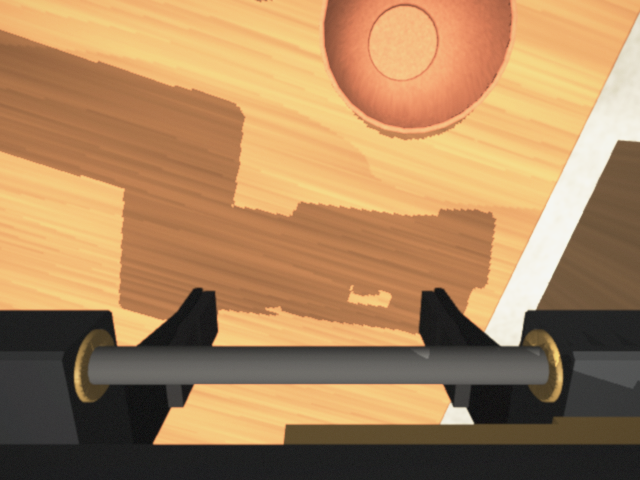

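The scene view shows the board with these pixels that matter: the rectangular terracotta tile at (281,236), the round disc at (311,210), the jar at (347,197), the cork at (348,250), and the pocket at (370,222). The candidates for the tile are:
- turquoise (198,273) and white (190,244), which are excluded by colour
- the stacked terracotta bricks (180,375), which are not on the board
- the one at (281,236), which is rectangular, terracotta and in front of the rail on the board, so it is the one meant

Next I confirm with a crop and measure.

```bash
cat > h.py <<'E'
import cv2,numpy as np
from scipy.spatial.transform import Rotation as R
def pts(c):
    d=c['depth'];K=np.array(c['camera_matrix']);v,u=np.indices(d.shape)
    P=np.stack([(u-K[0,2])/K[0,0]*d,(v-K[1,2])/K[1,1]*d,d],-1)
    W=P@R.from_quat(c['orientation']).as_matrix().T+np.array(c['origin'])
    W[d==0]=np.nan
    return W
E
python3 - <<'E'
from h import *
ims=[]
for n,(a,b,w,h) in {'scene':(215,180,220,110),'side':(255,205,170,125)}.items():
    c=dict(np.load(n+'0.npz')); W=pts(c); im=c['color']
    ims.append(cv2.resize(im[b:b+h,a:a+w],(int(w*300/h),300),interpolation=cv2.INTER_CUBIC))
    hsv=cv2.cvtColor(im,cv2.COLOR_BGR2HSV); z=W[...,2]
    roi=np.zeros(z.shape,bool); roi[b:b+h,a:a+w]=1
    for nm,zl,zh in [('board',.012,.024),('rail/stop',.028,.0335),('tile',.0335,.039),]:
        m=roi&(z>zl)&(z<zh)
        if nm=='board':
            m&=~((hsv[...,0]<14)&(hsv[...,1]>120)); 
        if nm=='tile': m=roi&(hsv[...,0]<10)&(hsv[...,1]>140)&(z>.025)
        nl,L,S,C=cv2.connectedComponentsWithStats(m.astype(np.uint8))
        for i in range(1,nl):
            if S[i,4]<15: continue
            p=W[L==i]; r=cv2.minAreaRect((p[:,:2]*1000).astype(np.float32))
            print(n,nm,S[i,4],C[i].round(),'z',np.nanmedian(p[:,2]).round(4),'ctr',np.round(r[0],1),'size',np.round(r[1],1),'ang',round(r[2],1))
m=max(i.shape[1] for i in ims)
out=np.vstack([cv2.copyMakeBorder(i,0,0,0,m-i.shape[1],0) for i in ims]); cv2.imwrite('pics/crop0.png',out);print(out.shape)
E
```

```text
scene board 102 [413. 193.] z 0.0176 ctr [441.5 366.8] size [78.5 35.7] ang 53.8
scene board 8184 [315. 239.] z 0.0189 ctr [537.4  26.5] size [286.5 424.7] ang 4.8
scene rail/stop 56 [414. 189.] z 0.0305 ctr [442.7 367.3] size [78.1 38.3] ang 55.0
scene rail/stop 22 [347. 204.] z 0.0311 ctr [449.4 141. ] size [33.5 16.5] ang 57.7
scene rail/stop 96 [310. 209.] z 0.0321 ctr [435.8  40.7] size [39.8 43.6] ang 88.2
scene rail/stop 808 [324. 241.] z 0.0321 ctr [572.5  -1.8] size [ 91.7 364.2] ang 7.2
scene rail/stop 37 [282. 240.] z 0.0305 ctr [548.9 -82.9] size [58.3  7.5] ang 72.4
scene rail/stop 66 [346. 255.] z 0.0305 ctr [662.1  36.6] size [85.2 38.8] ang 66.1
scene tile 17 [285. 241.] z 0.027 ctr [551.7 -74. ] size [29.2  6.4] ang 76.7
side board 27 [343. 206.] z 0.0149 ctr [ 567.4 -262.3] size [33.4 16.4] ang 14.6
side board 115 [385. 207.] z 0.0172 ctr [ 450.9 -267.5] size [61.4 29.8] ang 14.5
side board 10342 [341. 275.] z 0.0178 ctr [538.4  28.1] size [279.9 424.4] ang 5.1
side board 52 [257. 315.] z 0.0176 ctr [656.6 232.6] size [ 8.  34.5] ang 17.0
side rail/stop 1063 [314. 267.] z 0.0317 ctr [567.3   1.4] size [ 88.3 363.9] ang 5.1
side rail/stop 59 [348. 239.] z 0.0311 ctr [516.6 -56.3] size [74.5 38.6] ang 32.7
side rail/stop 177 [382. 264.] z 0.0314 ctr [436.3  45.9] size [38.3 42.5] ang 4.2
side rail/stop 46 [285. 266.] z 0.0312 ctr [640.3  84.9] size [43.1  9.3] ang 12.0
side rail/stop 41 [375. 297.] z 0.0305 ctr [439.1 163.8] size [32.8 13.9] ang 3.1
side tile 257 [349. 235.] z 0.0355 ctr [524.  -67.6] size [57.2 43.5] ang 73.9
side tile 139 [382. 266.] z 0.0313 ctr [434.8  49.3] size [31.8 35.4] ang 5.3
(600, 600, 3)
```

View pics/crop0.png

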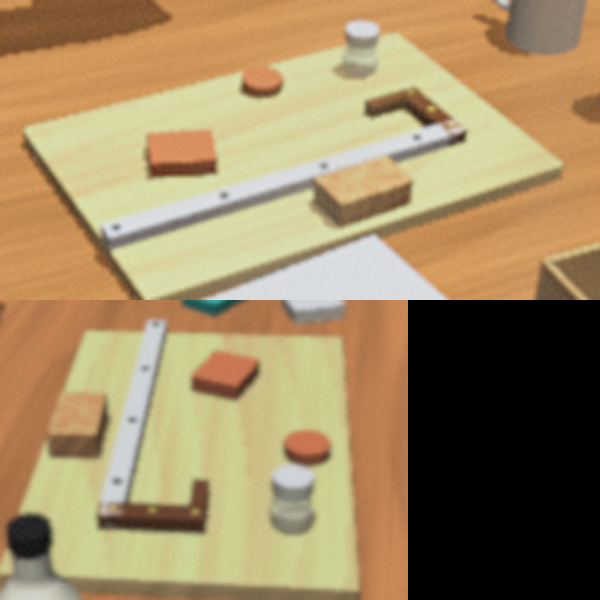

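step_arm:
  slide:
    - [0,0,0]
    - [0,0,0]
    - [20,-33,0]
    - [20,-33,0]
    - [20,-33,0]
    - [20,-33,0]
    - [20,-33,0]
    - [20,-33,0]
    - [20,-33,0]
    - [20,-33,0]
    - [20,-33,0]
    - [20,-33,0]
    - [20,-33,0]
    - [20,-33,0]
    - [20,-33,0]
    - [20,-33,0]
    - [10,-33,0]
    - [0,0,0]
    - [0,0,0]
  twist: [6.3,6.3,0,0,0,0,0,0,0,0,0,0,0,0,0,0,0,0,0]
  jaw: 30

```text
time: 1.73
position: [0.4346, -0.0757, 0.2394]
tool_rot: [0.999, 0.046, -0.0, -0.0]
ft_force: [0.1, -0.0, 0.4]
grip_width: 0.0301
```

Run:
```python
from rig import robot
from h import *
o=robot.get_obs(); print(o['position'],R.from_quat(o['tool_rot']).as_matrix()[:,0],o['grip_width'],o['time'],o['q'])
c=robot.camera('wrist'); np.savez('wrist1.npz',**c); cv2.imwrite('pics/wrist1.png',c['color']); print(c['origin'])
```

```text
[ 0.43458997 -0.07571925  0.23942007] [ 9.95811554e-01  9.14267868e-02 -7.01717802e-04] 0.030117163555462644 1.7333 [-4.26662682e-01  2.81438709e-01  1.87345196e+00 -3.43239484e-04
  9.87346455e-01  1.05276819e+00]
[ 0.51525688 -0.06936255  0.38492701]
```

View pics/wrist1.png

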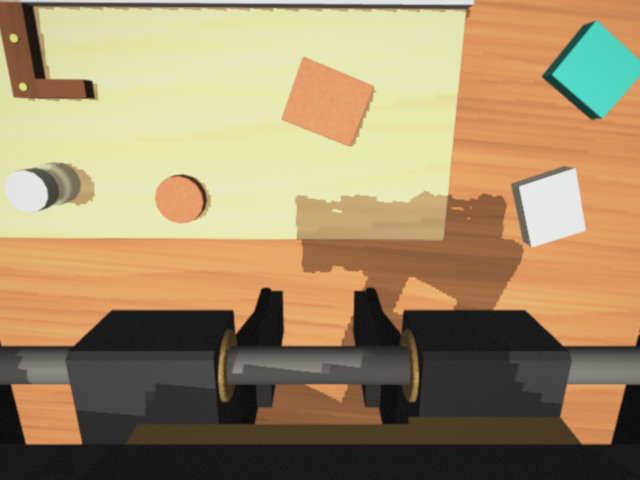

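```bash
cat >> h.py <<'E'
def ray(c,uv,z):
    K=np.array(c['camera_matrix']);uv=np.atleast_2d(uv).astype(float)
    d=np.c_[(uv-[K[0,2],K[1,2]])/[K[0,0],K[1,1]],np.ones(len(uv))]@R.from_quat(c['orientation']).as_matrix().T
    o=np.array(c['origin']); return (o+d*((z-o[2])/d[:,2])[:,None])[:,:2]*1000
def line(p):
    vx,vy,x,y=cv2.fitLine(np.float32(p),cv2.DIST_HUBER,0,.01,.01).ravel(); return np.array([vx,vy]),np.array([x,y])
def tile(c,roi=None,z=.036):
    hsv=cv2.cvtColor(c['color'],cv2.COLOR_BGR2HSV)
    m=((hsv[...,0]<14)&(hsv[...,1]>110)).astype(np.uint8)
    if roi: k=np.zeros_like(m);k[roi[1]:roi[3],roi[0]:roi[2]]=1;m*=k
    n,L,S,C=cv2.connectedComponentsWithStats(m);i=1+np.argmax(S[1:,4])
    cn=max(cv2.findContours((L==i).astype(np.uint8),0,1)[0],key=len)[:,0]
    return cv2.minAreaRect(np.float32(ray(c,cn,z))),C[i]
E
python3 - <<'E'
from h import *
c=dict(np.load('wrist1.npz')); im=c['color']; hsv=cv2.cvtColor(im,cv2.COLOR_BGR2HSV)
print(tile(c,(230,30,430,170)))
disc=tile(c,(140,160,225,235),.032);print('disc',disc)
# board front edge: yellow-hue -> wood
W=pts(c); 
b=(hsv[...,0]>20)&(hsv[...,0]<40)
E=[];F=[];G=[]
for u in range(60,280,4):
    v=np.where(b[:,u])[0]; E.append((u,v.max()+.5)); 
for v in range(40,180,4):
    u=np.where(b[v,400:500])[0]+400; F.append((u.max()+.5,v))
for u in range(110,440,4):
    v=np.where(b[:,u])[0]; G.append((u,v.min()-.5))
for nm,A in (('front',E),('right',F),('railfoot',G)):
    d,p=line(ray(c,A,.018)); print(nm,d,p,np.degrees(np.arctan2(d[1],d[0])))
print(im[0:14,250])
z=W[...,2]; print(np.nanmedian(z[110:180,230:270]),z[85:115,310:345].mean(), W[0:12,250,:])
E
```

```text
(((524.1591796875, -75.39391326904297), (59.408267974853516, 49.05387496948242), 74.0696029663086), array([327.16986584, 101.6247678 ]))
disc (((434.94171142578125, 42.42395782470703), (40.216590881347656, 42.36271286010742), 47.651611328125), array([180.4402823 , 198.48588491]))
front [ 0.12720865 -0.991876  ] [126.48784   79.875885] -82.69167
right [0.9964084  0.08467738] [ 529.35675 -183.34053] 4.857473
railfoot [ 0.08571627 -0.9963196 ] [593.18604 -53.1911 ] -85.08278
[[227 228 227]
 [226 228 226]
 [224 225 224]
 [173 175 173]
 [ 85  87  89]
 [ 63  66  69]
 [ 65  70  76]
 [ 86 109 120]
 [134 178 188]
 [158 212 217]
 [162 215 220]
 [171 222 223]
 [178 227 227]
 [177 228 227]]
0.018392232599209468 nan [[ 0.59152252 -0.01074906  0.03317274]
 [ 0.59135071 -0.01039573  0.03087675]
 [ 0.59020238 -0.01079844  0.03312   ]
 [ 0.58995247 -0.01049886  0.03114434]
 [ 0.59031831 -0.00970362  0.026186  ]
 [ 0.5902857  -0.00921288  0.02305443]
 [ 0.58975761 -0.00911307  0.02227257]
 [ 0.58986525 -0.00849162  0.01834822]
 [ 0.58920251 -0.00849198  0.01816629]
 [ 0.58835026 -0.00864851  0.01892544]
 [ 0.58794383 -0.00843294  0.01744079]
 [ 0.58672195 -0.00890199  0.0200857 ]]
```

The wrist view shows the tile at (327,102) measuring 59x49 mm, the disc at (180,198), the jar at (32,190), the rail foot at row 7, and the turquoise and white decoys to the right. The crop confirms the terracotta rectangle in front of the rail.
- Board: origin ≈ (526,27) mm, heading 4.9°.
- Tile: board (-11,-102), turned -21°. All of this is in the stated ranges.

Next I descend in front of the tile.

step_arm:
  slide:
    - [10,5,0]
    - [10,5,0]
    - [0,0,30]
    - [0,0,30]
    - [0,0,30]
    - [0,0,30]
    - [0,0,30]
    - [0,0,20]
    - [0,0,15]
    - [0,0,10]
    - [0,0,5]
    - [0,0,0]
    - [0,0,0]
  twist: [0.35,0,0,0,0,0,0,0,0,0,0,0,0]

```text
time: 2.87
position: [0.4563, -0.087, 0.0394]
tool_rot: [0.999, 0.04, 0.0, 0.0]
ft_force: [0.7, 0.3, -0.7]
grip_width: 0.0298
```

Run:
```python
from rig import robot
from h import *
o=robot.get_obs(); print(o['position'],R.from_quat(o['tool_rot']).as_matrix()[:,0],o['ft_force'])
c=robot.camera('side'); cv2.imwrite('pics/s2.png',cv2.resize(c['color'][190:340,240:440],(800,600),interpolation=cv2.INTER_CUBIC))
```

```text
[ 0.45625733 -0.08700851  0.03936664] [9.96872071e-01 7.90298571e-02 5.95798671e-04] [ 0.74346321  0.30576337 -0.71818802]
```

View pics/s2.png

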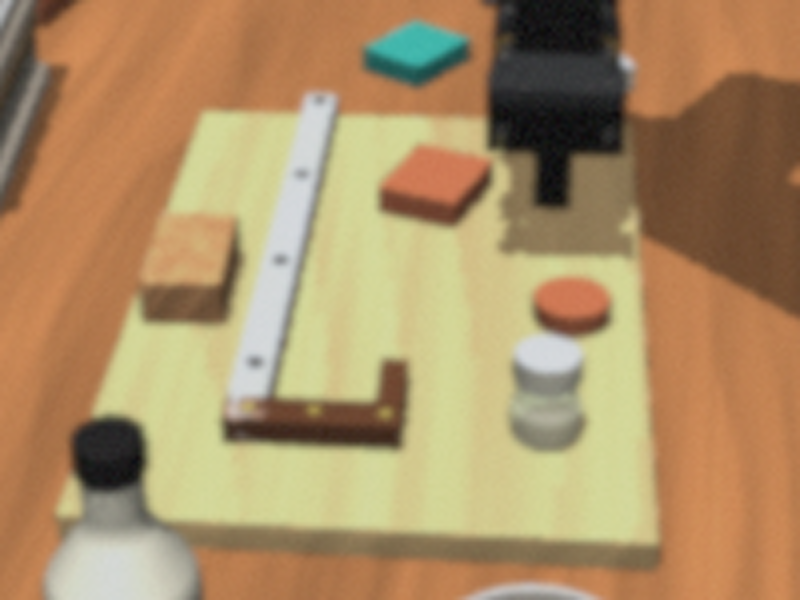

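The side view shows the fingers, open 30 mm, in front of the tile at (435,180) in the crop, with everything else clear. Now I push.

step_arm:
  slide:
    - [8,-3,0]
    - [8,0,0]
    - [5,0,0]
    - [5,0,0]
    - [5,0,0]
    - [5,0,0]
    - [5,0,0]
    - [5,0,0]
    - [5,0,0]
    - [5,0,0]
    - [5,0,0]
    - [5,0,0]
    - [4,0,0]
    - [0,0,0]
    - [0,0,0]
  twist: [-0.4,0,0,0,0,0,0,0,0,0,0,0,0,0,0]

```text
time: 4.17
position: [0.5254, -0.0767, 0.0395]
tool_rot: [0.999, 0.044, 0.0, 0.0]
ft_force: [-1.0, 0.3, 0.4]
grip_width: 0.03
```

Run:
```python
from rig import robot
from h import *
o=robot.get_obs(); print(o['position'],R.from_quat(o['tool_rot']).as_matrix()[:,0],o['ft_force'])
for n in ('side','scene','wrist'):
    c=robot.camera(n); np.savez(n+'2.npz',**c); cv2.imwrite(f'pics/{n}3.png',c['color'])
c=dict(np.load('side2.npz'));cv2.imwrite('pics/s3.png',cv2.resize(c['color'][190:340,240:440],(800,600),interpolation=cv2.INTER_CUBIC))
```

```text
[ 0.5253602  -0.07670235  0.03952477] [9.96135980e-01 8.78231603e-02 4.49061538e-04] [-1.04738525  0.32987493  0.35892111]
```

View pics/s3.png

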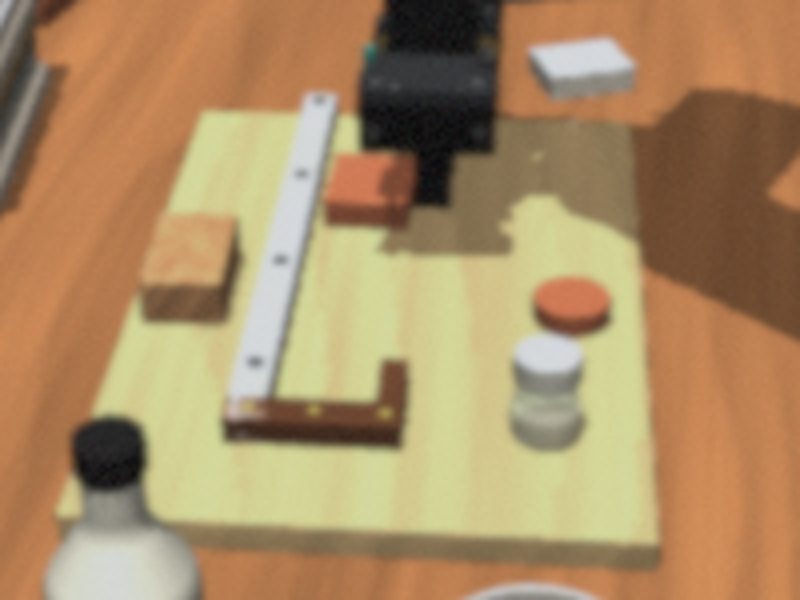

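View pics/wrist3.png

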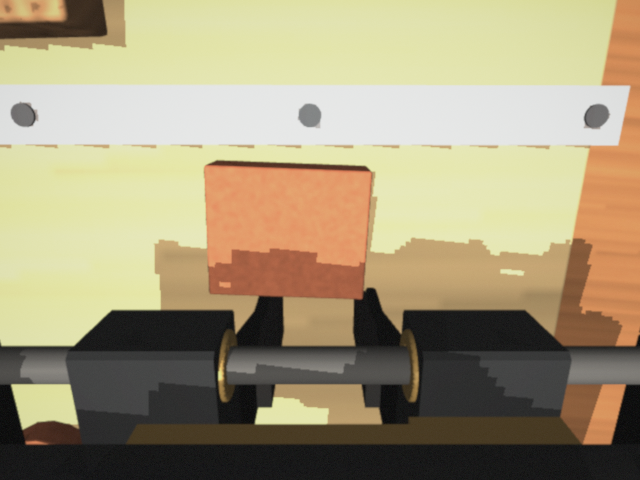

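The wrist view shows the tile at (288,230), squared by both fingers and a few mm short of the rail (rail face at row 146, tile top edge at row 165). I press it home slowly.

step_arm:
  slide:
    - [3,0,0]
    - [3,0,0]
    - [2,0,0]
    - [1,0,0]
    - [1,0,0]
    - [1,0,0]
    - [0,0,0]
    - [0,0,0]
  twist: [0,0,0,0,0,0,0,0]

```text
time: 4.98
position: [0.5337, -0.0757, 0.0393]
tool_rot: [0.999, 0.044, -0.002, -0.0]
ft_force: [-5.5, -3.6, 2.9]
grip_width: 0.03
```

step_arm:
  slide:
    - [1,0,0]
    - [1,0,0]
    - [0,0,0]
    - [0,0,0]
  twist: [0,0,0,0]

```text
time: 5.32
position: [0.5338, -0.0756, 0.0393]
tool_rot: [0.999, 0.045, -0.004, -0.001]
ft_force: [-8.2, -5.8, 5.3]
grip_width: 0.0302
```

Run:
```python
from rig import robot
from h import *
c=robot.camera('wrist'); np.savez('w4.npz',**c); cv2.imwrite('pics/w4.png',c['color'])
print(tile(c,(150,80,420,320)))
```

```text
(((568.7980346679688, -62.40999221801758), (51.83835220336914, 60.081329345703125), 3.531686544418335), array([289.33721485, 235.80003818]))
```

View pics/w4.png

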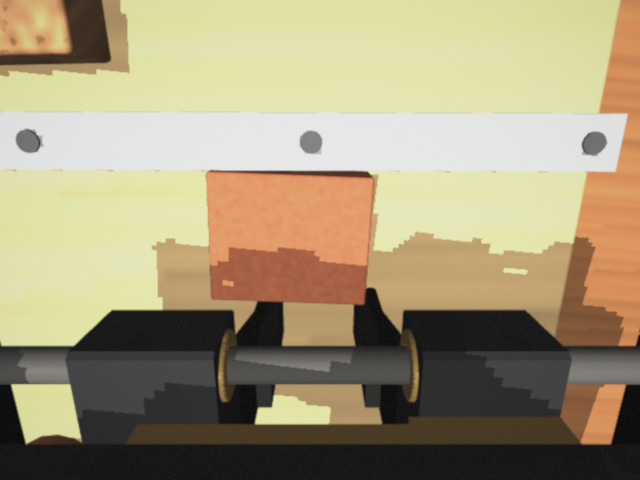

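The wrist view shows the tile against the rail with its +y corner, but about 1.4° askew: near edge from (212,298) to (365,303), right end slightly off. I back off, centre the fingers better and press again with a small counter-turn.

step_arm:
  slide:
    - [-6,0,0]
    - [-6,0,0]
    - [0,-7,0]
    - [0,0,0]
    - [4,0,0]
    - [3,0,0]
    - [2,0,0]
    - [1,0,0]
    - [1,0,0]
    - [0,0,0]
    - [0,0,0]
  twist: [0,0,-1.2,0,0,0,0,0,0,0,0]

```text
time: 6.28
position: [0.5332, -0.0684, 0.0394]
tool_rot: [0.999, 0.055, -0.004, -0.001]
ft_force: [-8.2, -4.4, 5.5]
grip_width: 0.0299
```

Run:
```python
from rig import robot
from h import *
c=robot.camera('wrist'); np.savez('w5.npz',**c); cv2.imwrite('pics/w5.png',c['color'][60:360,150:450].repeat(2,0).repeat(2,1))
print(tile(c,(150,80,420,320)))
```

```text
(((569.0679931640625, -62.067569732666016), (50.32698440551758, 59.677894592285156), 4.854435443878174), array([309.33217172, 234.35341949]))
```

View pics/w5.png

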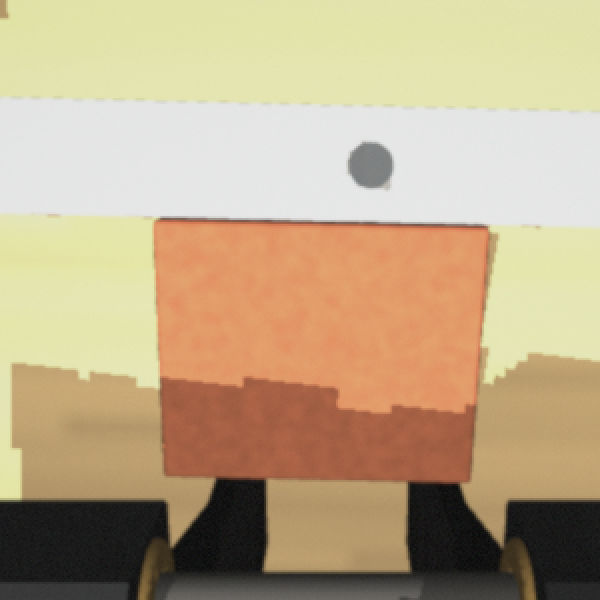

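The tile is now flush: measured at board (35.2, -92.6), 4.85° against the board's 4.9°, and held for over 0.1 s. I back off, lift, close the jaws and turn.

step_arm:
  slide:
    - [-6,0,0]
    - [-12,0,0]
    - [0,0,-30]
    - [0,0,-30]
    - [0,0,0]
    - [0,0,0]
    - [0,0,0]
    - [0,0,0]
    - [0,0,0]
    - [0,0,0]
    - [0,0,0]
    - [0,0,0]
    - [0,0,0]
    - [0,0,0]
    - [0,0,0]
    - [0,0,0]
    - [0,0,0]
    - [0,0,0]
    - [0,0,0]
  twist: [0,0,0,0,-6.8,-6.8,-6.8,-6.8,-6.8,-6.8,-6.8,-6.8,-6.8,-6.8,-6.8,-6.8,-6.8,0,0]
  jaw: 0

```text
time: 7.92
position: [0.5191, -0.0705, 0.0996]
tool_rot: [0.679, 0.734, 0.0, 0.001]
ft_force: [-0.3, -0.6, 0.0]
grip_width: 0.0003
```

```bash
cat >> h.py <<'E'
EX=np.array([.9963,.0855]);EY=np.array([-.0855,.9963]);O=np.array([526.0,27.2])
def tob(p): p=np.asarray(p)[:2]-O; return np.array([p@EX,p@EY]).round(1)
def hd(o): x=R.from_quat(o['tool_rot']).as_matrix()[:,0]; return np.degrees(np.arctan2(x[1],x[0]))
E
python3 - <<'E'
from rig import robot
from h import *
o=robot.get_obs(); print(o['position'],tob(o['position']*1000),hd(o),o['q'].round(2),o['ft_force'],o['grip_width'])
c=robot.camera('side'); print(tile(c,(300,200,365,262)))
cv2.imwrite('pics/s6.png',cv2.resize(c['color'][190:340,240:440],(800,600),interpolation=cv2.INTER_CUBIC))
c=robot.camera('wrist');cv2.imwrite('pics/w6.png',c['color'])
E
```

```text
[ 0.51911417 -0.07046457  0.09963004] [-15.2 -96.7] 94.45551294027804 [-0.35  0.61  1.81  0.    0.73 -0.43] [-0.29267866 -0.63148663  0.03891484] 0.00033344740532357717
(((611.2786254882812, -197.22540283203125), (131.79501342773438, 103.73090362548828), 8.009403228759766), array([319.02207131, 208.73514431]))
```

View pics/s6.png

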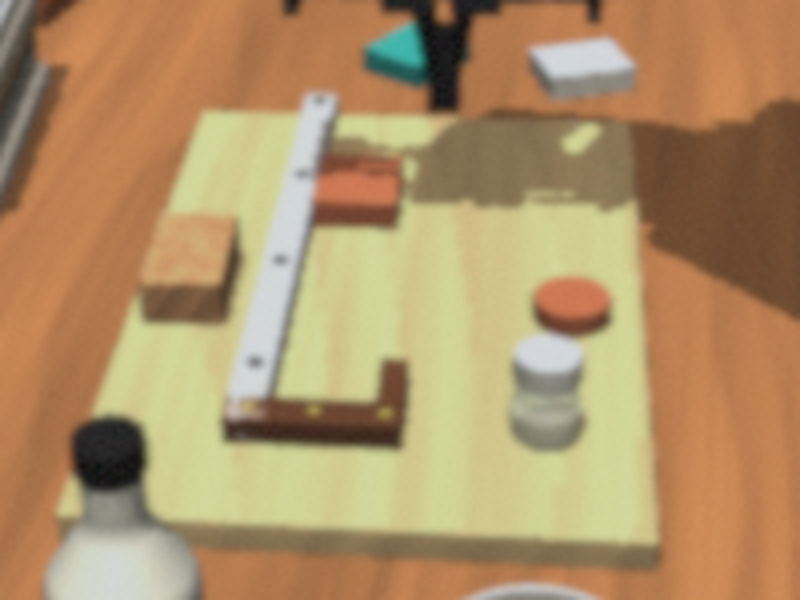

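The side view shows the tile flush at (358,190) in the crop, with bystanders unmoved. I move behind the tile's -y end and go down.

step_arm:
  slide:
    - [-27,0,0]
    - [-27,0,0]
    - [0,24,0]
    - [0,24,0]
    - [0,0,0]
    - [0,0,25]
    - [0,0,20]
    - [0,0,10]
    - [0,0,5]
    - [0,0,0]
    - [0,0,0]
  twist: [-0.45,0,0,0,0,0,0,0,0,0,0]

```text
time: 8.93
position: [0.5709, -0.12, 0.0399]
tool_rot: [0.675, 0.738, 0.0, 0.0]
ft_force: [-0.5, 0.8, 0.5]
grip_width: 0.0004
```

Run:
```python
from rig import robot
from h import *
o=robot.get_obs(); print(o['position'],tob(o['position']*1000),hd(o),o['q'].round(2),o['ft_force'],o['grip_width'])
c=robot.camera('wrist');cv2.imwrite('pics/w7.png',c['color'])
```

```text
[ 0.57089691 -0.11997887  0.03985783] [  32.1 -150.5] 95.06083576062767 [-0.4   0.76  1.67  0.    0.71 -0.49] [-0.47135403  0.81767265  0.50059313] 0.0004312665986586872
```

View pics/w7.png

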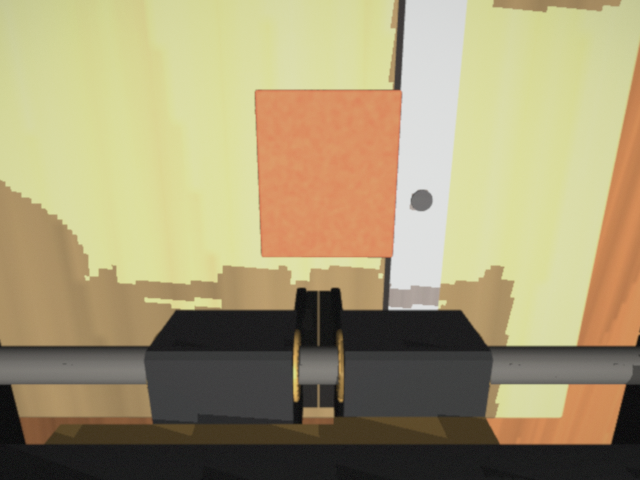

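The wrist view shows the tile at (327,172) flush with the rail on its right, and the closed fingers just behind it at (320,300). I shift 4 mm towards the rail and push the first half.

step_arm:
  slide:
    - [0,4,0]
    - [6,0,0]
    - [6,0,0]
    - [5,0,0]
    - [5,0,0]
    - [5,0,0]
    - [6,0,0]
    - [6,0,0]
    - [6,0,0]
    - [6,0,0]
    - [6,0,0]
    - [6,0,0]
    - [6,0,0]
    - [6,0,0]
    - [6,0,0]
    - [6,0,0]
    - [5,0,0]
    - [4,0,0]
    - [0,0,0]
    - [0,0,0]
  twist: [0,0,0,0,0,0,0,0,0,0,0,0,0,0,0,0,0,0,0,0]

```text
time: 10.65
position: [0.5661, -0.0236, 0.0395]
tool_rot: [0.675, 0.738, -0.0, -0.0]
ft_force: [0.1, 0.1, 0.2]
grip_width: 0.0004
```

Run:
```python
from rig import robot
from h import *
o=robot.get_obs(); print(o['position'],tob(o['position']*1000),hd(o),o['ft_force'])
c=robot.camera('wrist');cv2.imwrite('pics/w8.png',c['color'])
t=tile(c,(220,80,420,300));print(t,tob(t[0][0]))
```

```text
[ 0.56613187 -0.02363167  0.03948604] [ 35.6 -54.1] 95.1013844257748 [0.11547542 0.09632416 0.21119249]
(((561.6521606445312, 17.5069637298584), (49.49277114868164, 60.68157958984375), 4.92850923538208), array([315.92049272, 216.7322695 ])) [ 34.7 -12.7]
```

View pics/w8.png

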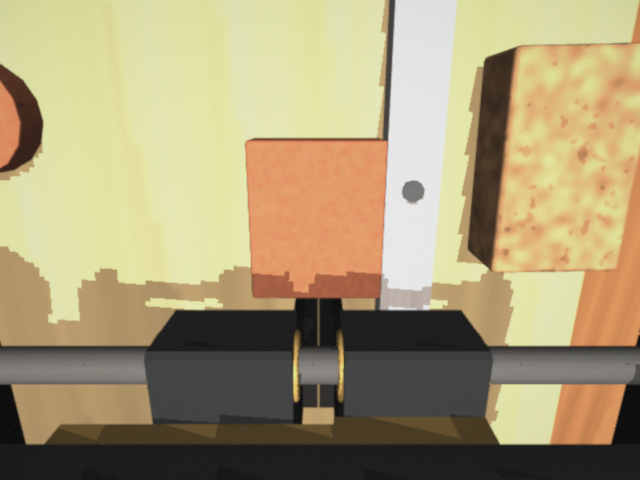

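The wrist view shows the tile at (316,217), still against the rail and square: board (34.7, -12.7), 4.93°. I continue.

step_arm:
  slide:
    - [4,0,0]
    - [5,0.2,0]
    - [6,0.2,0]
    - [6,0.1,0]
    - [6,0.1,0]
    - [6,0,0]
    - [6,0.1,0]
    - [6,0,0]
    - [6,0.1,0]
    - [6,0,0]
    - [6,0.1,0]
    - [6,0,0]
    - [6,0.1,0]
    - [6,0,0]
    - [6,0,0]
    - [5,0,0]
    - [4,0,0]
    - [4,0,0]
    - [0,0,0]
    - [0,0,0]
  twist: [0,0,0,0,0,0,0,0,0,0,0,0,0,0,0,0,0,0,0,0]

```text
time: 12.37
position: [0.5585, 0.076, 0.0396]
tool_rot: [0.675, 0.738, 0.0, 0.0]
ft_force: [0.6, 0.5, -0.4]
grip_width: 0.0
```

Run:
```python
from rig import robot
from h import *
o=robot.get_obs(); print(o['position'],tob(o['position']*1000),hd(o),o['ft_force'])
c=robot.camera('wrist');cv2.imwrite('pics/w9.png',c['color'])
t=tile(c,(220,120,400,300));print(t,tob(t[0][0]))
```

```text
[0.55851485 0.07595633 0.03957633] [36.6 45.8] 95.09588901868305 [ 0.64947743  0.49409851 -0.41557436]
(((553.5245971679688, 116.97427368164062), (49.44351577758789, 60.71405029296875), 5.016190528869629), array([314.42326408, 216.86370017])) [35.1 87.1]
```

View pics/w9.png

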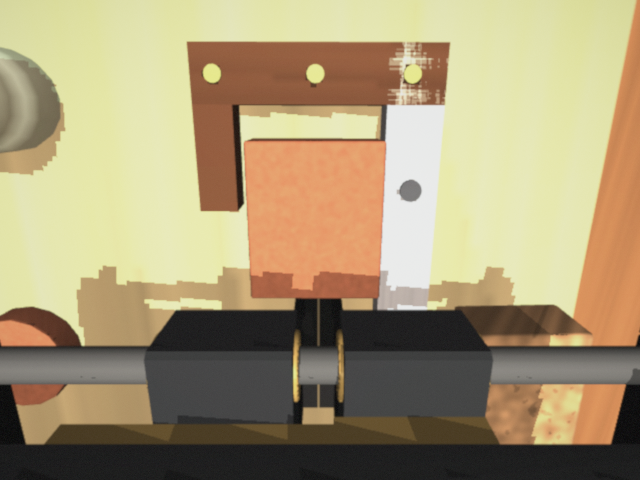

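The wrist view shows the tile at (314,217) entering the pocket flush with the rail. It is about 13 mm short of the stop, whose face is at row 105. I finish slowly.

step_arm:
  slide:
    - [4,0,0]
    - [4,0,0]
    - [2,0,0]
    - [1,0,0]
    - [1,0,0]
    - [1,0,0]
    - [1,0,0]
    - [0,0,0]
    - [0,0,0]
  twist: [0,0,0,0,0,0,0,0,0]

```text
time: 13.17
position: [0.5571, 0.0889, 0.0396]
tool_rot: [0.675, 0.738, -0.0, 0.0]
ft_force: [-0.2, -5.1, 0.7]
grip_width: 0.0004
```

Run:
```python
from rig import robot
from h import *
o=robot.get_obs(); print(o['position'],tob(o['position']*1000),hd(o),o['ft_force'])
c=robot.camera('wrist');cv2.imwrite('pics/w10.png',c['color'][60:340,180:460].repeat(2,0).repeat(2,1))
t=tile(c,(247,130,400,300));print(t,tob(t[0][0]))
```

```text
[0.55714223 0.08888758 0.03958366] [36.3 58.8] 95.1010527283719 [-0.1975851  -5.06535309  0.74007539]
(((551.8558959960938, 131.3658447265625), (49.49760055541992, 63.85799026489258), 4.922240257263184), array([314.4292698 , 213.25275258])) [ 34.7 101.6]
```

View pics/w10.png

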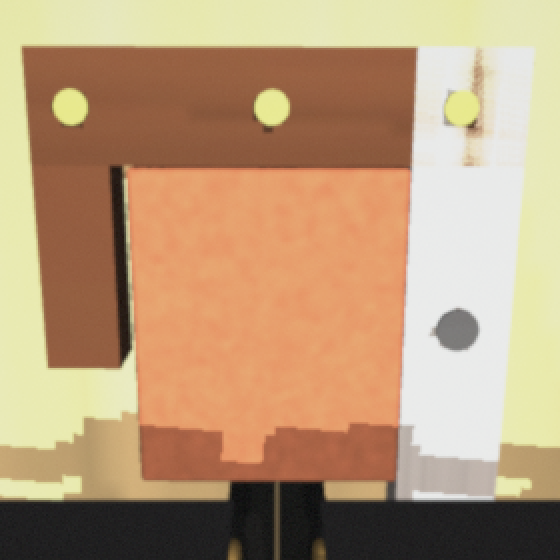

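The enlarged crop shows the tile touching both the stop (row 167) and the rail (column 408), with 5 N contact. I retreat.

step_arm:
  slide:
    - [-5,0,0]
    - [-10,0,0]
    - [-15,0,0]
    - [0,0,-30]
    - [0,0,-30]
    - [0,0,-30]
    - [0,0,-30]
    - [0,0,0]
    - [0,0,0]
  twist: [0,0,0,0,0,0,0,0,0]

```text
time: 13.97
position: [0.5612, 0.0594, 0.1615]
tool_rot: [0.675, 0.738, 0.002, 0.002]
ft_force: [-0.7, -0.3, -0.3]
grip_width: 0.0005
```

Run:
```python
from rig import robot
from h import *
c=robot.camera('wrist');cv2.imwrite('pics/w11.png',c['color'])
hsv=cv2.cvtColor(c['color'],cv2.COLOR_BGR2HSV)
# tile only: bright orange, not dark wood
c2=dict(c);im=c['color'].copy();im[hsv[...,2]<170]=0;c2['color']=im
t=tile(c2,(200,60,440,330));print(t,tob(t[0][0]))
W=pts(c);u,v=map(int,t[1]);print(W[v-5:v+5,u-5:u+5,2].mean())
d=tile(c,(0,60,200,420),.032);print('disc',d[0],'was 434.9,42.4')
```

```text
(((551.7733764648438, 128.9306640625), (49.50661087036133, 59.45880126953125), 5.064245700836182), array([311.96655088, 128.39637206])) [34.4 99.2]
0.03637004755940678
disc ((383.6297302246094, 49.96792221069336), (200.65164184570312, 73.77886962890625), 82.53426361083984) was 434.9,42.4
```

View pics/w11.png

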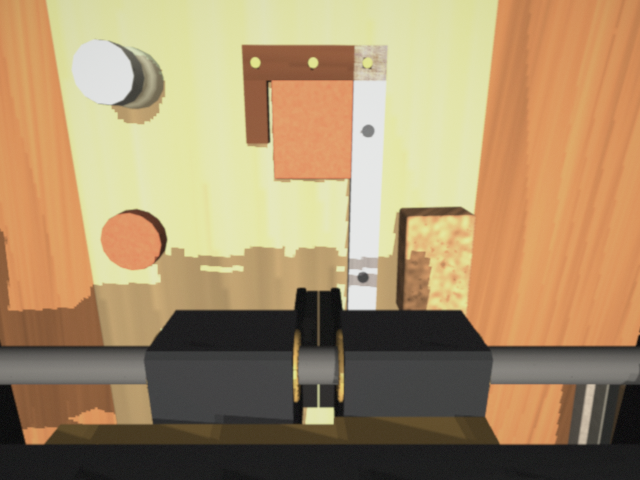

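The view shows the tile at (312,128), home in the corner at board (34.4, 99.2), with its top at 36 mm. The "disc" reading is invalid because the mask took in the wooden table; in the picture the disc is at (133,240), and the fingers never went near it.

```bash
python3 -c "
from rig import robot
print(robot.hand_in())"
```

```text
the job is handed in; nothing more can be done
None
```

The tile is home in the corner pocket and the job was handed in at about 14 s of the 50 s allowed; no verdict was reported.

- **Push to the rail:** I pushed the tile back with two open fingertips. The first press left it about 1.4° askew, so I backed off, centred the fingers and pressed again. It then measured flush at board (35.2, -92.6) mm, aligned to within 0.1°.
- **Slide to the pocket:** I pushed it along the rail with closed fingertips on its end face. It measured 34.7 and 35.1 mm in board x on the way, and I stopped at about 5 N of contact with the end stop.
- **Last check:** With the arm withdrawn, the tile measured board (34.4, 99.2) mm and about 0.2° off the rail. Its top was at 36 mm, so it lies flat.
- **Checks that failed or disagreed:** The last numeric check of the disc was invalid because its colour mask took in the table. With the fingers still on the tile, its position read 101.6 mm along the rail, because part of the dark stop was counted. The other bystanders were not remeasured. The disc, jar and cork look untouched in the last picture, and I never moved near the mug, brush or bottle.

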